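Index the goods carrier and show the long stapler to the camera

ROBOT

A 6-joint arm with a two-finger parallel gripper is mounted at the origin on the work surface. World frame = base frame: x ahead of the robot, y to its left, z up, the work surface at z = 0. Lengths are in mm, angles in rad, forces in N, time in s.
With the tool pointing down it reaches from about 275 to 1000 mm from the base axis. Payload 8.4 kg.
Tool frame: the origin (TCP) lies at the very end of the fingers, on their centre line; the grasp point (between the pads) lies 19 mm behind it; z points along the fingers, y is the direction in which the jaws open and shut (so a half turn about z gives the same grasp; the last joint's range is limited). The gripper opens to 85 mm and grips with 20 to 120 N. Pads are 22 mm wide; open, the fingers measure 114 mm over their backs; the gripper's body (76 mm by 85 mm) begins 54 mm behind the grasp point. The pads swing forward as they close: fully open they stand 13 mm farther back than shut.
Start: joints at [-1.132, 0.353, 1.633, -0, 1.155, -0.002], TCP at [266.663, -565.26, 206.381] pointing down, gripper open.
Joint ranges: [-2.63, 2.63], [-0.92, 2.1], [0.06, 2.66], [-1.3, 4.44], [0, 2.69], [-3.02, 3.02]. Speed limits (rad/s): [2.22, 2.22, 2.79, 3.14, 3.14, 3.14].

INTERFACE

Orientations are given as [roll, pitch, yaw] about the fixed x, y, z axes, in that order (R = Rz(yaw) Ry(pitch) Rx(roll)).
In Python, from rig import r, vision gives the robot as it stands.
- The arm moves only by the tool move_arm, never from a script. Its argument "series" is text: rows parted by semicolons, each of 7 numbers parted by spaces: the closure, from -1 (fully open) to 1 (shut), then the shift along the tool's x, y, z in units of 40 mm (1.0 is 40 mm), then the turn, a rotation vector about the tool's x, y, z in degrees. In form: grip tx ty tz ax ay az; .... A call has 1 to 20 rows; each row shifts and turns the pose as measured when the row begins, along the tool's axes as they then stand; what a row does not reach is not made up. A row lasts 1/8 s, in which the tool goes at most 62.5 mm and 10.7 degrees, less where a joint would pass 70% of its speed; a pose out of reach is approached as far as the arm can. A call is refused whole if a number of a shift passes 1 or a number of a turn 10.7, either way. A call with a gripper value outside its range is refused whole. The fingers move at their own pace and stop on an object; "grip_force" is the grip in N (left out, the last holds). Time passes only in rows, so rows that do not move let the fingers close. It gives the time, the measured TCP pose, the force and the opening at its end, in the units of the state.
- r.sense(): the state, without advancing time (a new reading comes with each control period).
- vision.grab_frame(name): name is "scene" or "side" or "wrist"; returns the picture (420x560x3 uint8, red, green, blue); there is no depth.
- vision.camera_params(name): a dict with "fx", "fy", "cx", "cy" (pixels), "position" and "rotation" of the camera in the world. Camera axes: x right, y up, looking along -z (the intrinsics and any distortion apply to the point x, -y, -z); pixel columns grow to the right and rows downward; lengths in mm; the calibration is good to about 2 mm. The wrist camera is an equidistant fisheye: a pixel r from the principal point sees the ray r / f radians off the axis. A picture is of the moment at which its call begins: read the wrist's pose just before it. camera_params takes no time and is no camera call; for the wrist camera it gives the pose at the moment of the call.
- r.sign_off(): hands the job in, once; it reports no verdict.
The state is a dict: "clock": time; "qpos": joint angles; "qvel": joint speeds; "joint_efforts": joint torques, N m; "eef_pos": TCP position; "tcp_rot": TCP orientation; "contact_force": force on the tool from outside, world axes, zero at the start; "wrist_torque": the same for the moment, N m; "opening": opening from 0.0 (shut) to 1.0 (fully open).
Only numpy, scipy, OpenCV 4.12 (cv2) and the standard library are available. Lean on these libraries where they do the work, as an engineer would, in place of code of your own. Each camera call takes 0.05 s, during which the arm holds its last target. There are 200 camera calls.

TASK

Slide the goods carrier along its rail until it clicks into the station where the spring pin catches its notch. Then pick the long stapler out of the carrier and hold it up in front of the inspection camera's lens: upright and level, side-on to the lens (its length across the view, nose either way), its middle on the lens axis 12 cm from the lens. Finish while still holding it there; leave the carrier in its station, the other goods in the carrier, and everything else on the bench as it is.

Things in the scene. Friction and masses are not known exactly. Their poses are not given: they have to be found in the camera images.
- carrier: Aluminium carrier plate, 150 mm (its x) by 300 mm (its y), on a fixed rail; it slides along its own +y from its start. Origin at the middle of its underside, 20 mm above the table. Sliding takes 1 to 2 N (7 to 8 N over the spring pin's hump). It can move 210 mm in all, so it can be pushed too far, beyond the station.
- carrier_floor (a point): Middle of the carrier's floor for goods (carrier frame 0, 0, 8 mm; 28 mm above the table). Ribs 8 mm high make three pockets, centred at y = -75, 0 and +75 mm, over 50 mm wide along y, 140 mm long along x; one article lies in each, its length along x.
- carrier_handle (a point): Middle of the top edge of the carrier's black upright push plate, at its -y end (carrier frame 0, -140, 78 mm; 98 mm above the table). The plate is 50 mm wide along the carrier's x, 12 mm thick along y and stands 62 mm above the ribs; push it on its outer (-y) face or pinch it from above.
- carrier_notch (a point): The notch on the carrier's +x side (carrier frame 78, 0, 10 mm): the gap between two upright 10 mm steel pegs at y = -7 and +7 mm.
- station: Fixed grey block, 48 x 50 x 44 mm, on the carrier's +x side, axes parallel to the rail's. Origin on the table in line with its spring pin: a 12 mm round steel tip pointing along -x, 30 mm up. The carrier is in its station when carrier_notch has y = 0 in this block's frame, 100 to 160 mm along from its start. The pin draws it in over the last 5 mm from either side and holds it.
- long_stapler: The long desk stapler, black top, dark steel base, upright in one of the carrier's three pockets: 126 mm long (its x, nose at +x), base 30 mm wide (its y), 54 mm high, 0.15 to 0.31 kg. Origin at the centre of its underside. Its top arm is 27 mm wide with flat sides, about 29 to 48 mm above the underside: grip it there across its width.
- long_stapler_mid (a point): The middle of the long stapler, 27 mm above the centre of its underside.
- mini_stapler: A small stapler of the same make-up, 70 x 26 x 38 mm, in another pocket of the carrier; stays there. Origin at the centre of its underside.
- staple_box: Plain cardboard box of staples, 75 x 34 x 30 mm, in another pocket of the carrier; stays there. Origin at the centre of its underside.
- camera: Fixed inspection camera on a post: white head 70 x 64 x 60 mm, its middle 200 mm above the table, black lens barrel of 48 mm diameter that points along the camera's own -x, level. Base plate 100 x 100 mm. Origin on the table under the middle of the head; z up.
- lens (a point): Centre of the lens' front face: camera frame -65, 0, 200 mm.
- view_point (a point): The point in the air 120 mm straight in front of the lens and 200 mm above the table (camera frame -185, 0, 200 mm), where the middle of the long stapler must be held, the stapler's x axis parallel to the camera's y axis (either way round).
- spray_bottle: Bystander: upright clear bottle, 60 mm across, 190 mm high. Origin under its centre.
- tape_roll: Bystander: roll of paper tape lying flat, 90 mm across, 48 mm high.
- carton: Bystander: cardboard carton 130 x 100 x 70 mm.
- glue_stick: Bystander: upright white glue stick, 28 mm across, 90 mm high.
- note_block: Bystander: block of note paper 90 x 90 x 30 mm.
Mind the look-alikes: they are no part of the job. What is shaped like the long_stapler but white is not meant. What is shaped like the mini_stapler but purple is not meant.

How it is judged:
By the outcome, as a careful person would: the job done as asked, in the order asked, and still so for the second after the job is handed in, while the arm keeps its last pose, push and grip.
It also fails if it takes over 48 s, if anything falls off the work surface, if the arm or the gripper's body presses on something with over 40 N, if the wrist force passes 120 N, or if a joint passes its speed limit or range.

## Working session

There is one attempt and no reset: what is moved stays moved. The work goes in short steps, Python scripts to look and compute and a tool call to move; the robot and the scene stay as the last step left them, time stands still between calls to the robot, and variables do not carry over. Pictures are saved under pics/ and viewed, about 8 in all and at most 12, crops included, and the job is handed in when it is done.

Besides the shell and the picture viewer there is one more tool, called after ">>>" as a command line: name --argument value ..., lists and objects as JSON in quotes. move_arm: Moves the arm, as the interface text tells. Its arguments: {"type":"object","properties":{"series":{"type":"string"},"grip_force":{"type":"number"}},"required":["series"]}

```bash
mkdir -p pics; ls; python3 - <<'E'
from rig import r,vision
import cv2
for n in ("scene","side"):
    f=vision.grab_frame(n); cv2.imwrite(f"pics/{n}0.png",cv2.resize(f[:,:,::-1],(800,600),interpolation=cv2.INTER_CUBIC))
    cv2.imwrite(f"pics/{n}0raw.png",f[:,:,::-1])
    print(n,vision.camera_params(n))
print(vision.camera_params("wrist")); print(r.sense())
E
```

```text
pics
scene {'fx': 381.1663963439352, 'fy': 381.1663963439352, 'cx': 278.83313864405164, 'cy': 216.35066085368936, 'position': array([1173.68633927,  499.01672985,  725.94943002]), 'rotation': array([0.94058485, 0.00879243, 2.2061224 ])}
side {'fx': 381.3903112909408, 'fy': 381.3903112909408, 'cx': 280.3714719751371, 'cy': 204.80164369031206, 'position': array([ 300.888885  ,  738.84777866, 1037.80357492]), 'rotation': array([ 0.70380486,  0.01434319, -2.87055614])}
{'fx': 325.19226210127806, 'fy': 325.19226210127806, 'cx': 288.0738551220852, 'cy': 203.0933293282895, 'position': array([ 339.80845534, -529.11362467,  372.82650908]), 'rotation': array([-0.3273818 ,  0.00167716, -1.12902156])}
{'clock': 0.1, 'qpos': array([-1.13240168e+00,  3.53594841e-01,  1.63406079e+00, -1.36211534e-05,
        1.15522869e+00, -2.41073260e-03]), 'qvel': array([-7.12872213e-05, -6.84080691e-04, -2.78009807e-03, -1.50908499e-04,
       -2.17990149e-04,  4.62296017e-04]), 'joint_efforts': array([ 7.81832878e-04, -6.06353974e+01, -3.42818427e+01,  8.40948610e-05,
        3.95220224e-03, -1.05312128e-05]), 'eef_pos': array([ 266.45731963, -564.83349078,  205.7263848 ]), 'tcp_rot': array([-3.14030096e+00,  9.34079971e-06,  4.40810888e-01]), 'contact_force': array([0.78769183, 0.61757828, 0.66218273]), 'wrist_torque': array([-0.00526489,  0.00813662,  0.00395704]), 'opening': 0.9993578903986452}
```

View pics/scene0.png

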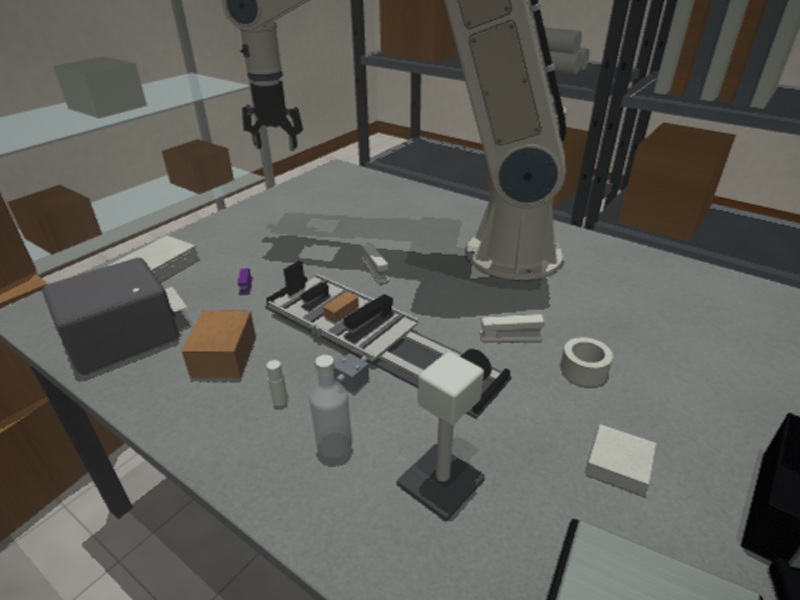

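View pics/side0.png

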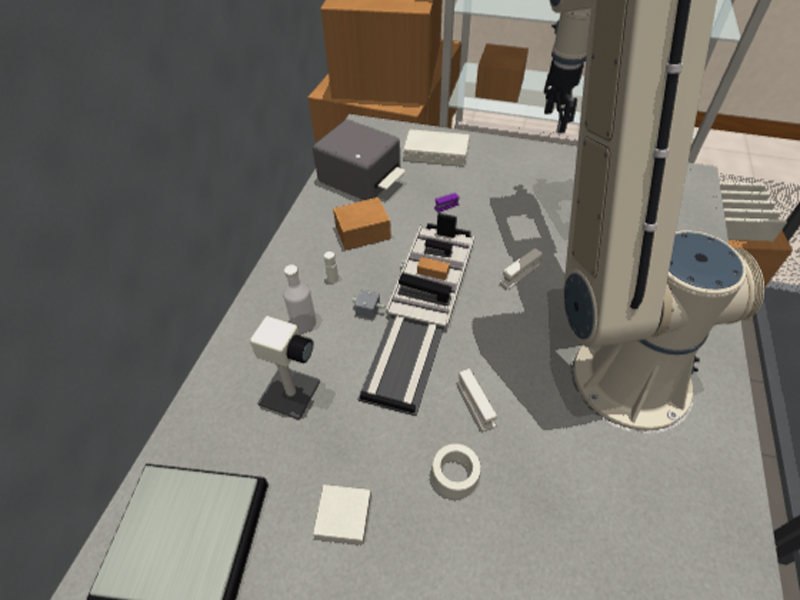

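Candidates for the long stapler: black in the third pocket (scene 369,317; side 427,290), which matches; black in the first pocket, which is the small one (315,292); white ones on the table (375,263 and 512,326), which are look-alikes. I'll check with close crops.

```bash
cat > h.py <<'E'
import numpy as np
from scipy.spatial.transform import Rotation as R
from rig import r,vision
def cam(n):
    p=vision.camera_params(n); return p,R.from_euler('xyz',p['rotation']).as_matrix()
def ray(n,u,v,c=None):
    p,M=c or cam(n); x,y=(u-p['cx'])/p['fx'],(v-p['cy'])/p['fy']
    if n=='wrist':
        t=np.hypot(x,y); s=np.sin(t)/t if t>1e-9 else 1; d=np.array([x*s,-y*s,-np.cos(t)])
    else: d=np.array([x,-y,-1.])
    return p['position'],M@d/np.linalg.norm(d)
def at_z(n,u,v,z,c=None):
    o,d=ray(n,u,v,c); return o+d*(z-o[2])/d[2]
def proj(n,P,c=None):
    p,M=c or cam(n); q=M.T@(np.asarray(P,float)-p['position']); x,y,z=q[0],-q[1],-q[2]
    if n=='wrist':
        h=np.hypot(x,y); t=np.arctan2(h,z); x,y=x/h*t,y/h*t
    else: x,y=x/z,y/z
    return np.array([p['cx']+p['fx']*x,p['cy']+p['fy']*y])
def tri(a,b):
    (o1,d1),(o2,d2)=a,b; s=np.linalg.lstsq(np.c_[d1,-d2],o2-o1,rcond=None)[0]
    A,B=o1+s[0]*d1,o2+s[1]*d2; return (A+B)/2,np.linalg.norm(A-B)
E
python3 - <<'E'
import cv2
def crop(src,x,y,w,h,k,out):
    im=cv2.imread(src)[y:y+h,x:x+w]; im=cv2.resize(im,None,fx=k,fy=k,interpolation=cv2.INTER_CUBIC)
    for i in range(0,w,20): cv2.putText(im,str(x+i),(i*k,10),0,.35,(0,255,255),1); cv2.line(im,(i*k,12),(i*k,18),(0,255,255),1)
    for i in range(0,h,20): cv2.putText(im,str(y+i),(0,i*k+4),0,.35,(0,255,255),1)
    cv2.imwrite(out,im)
crop("pics/side0raw.png",165,140,180,155,4,"pics/c1.png")
crop("pics/scene0raw.png",180,175,190,150,4,"pics/c2.png")
E
```

```text
(no output)
```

View pics/c1.png

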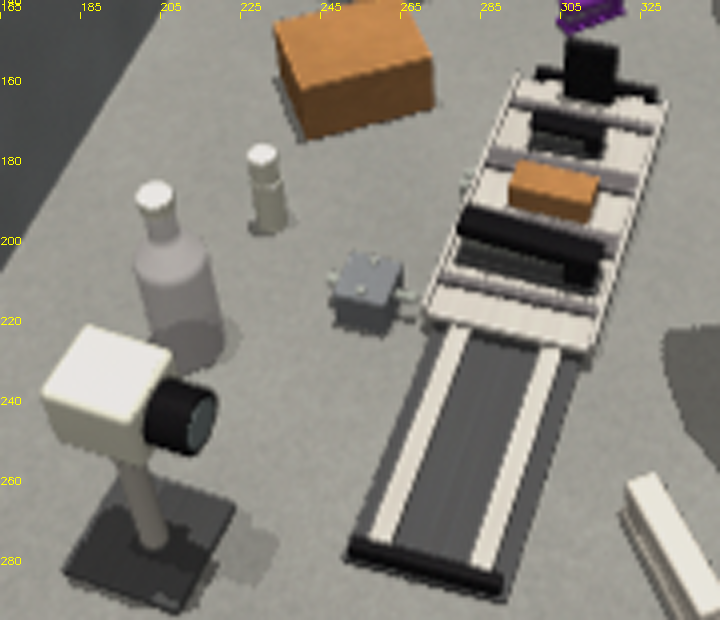

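View pics/c2.png

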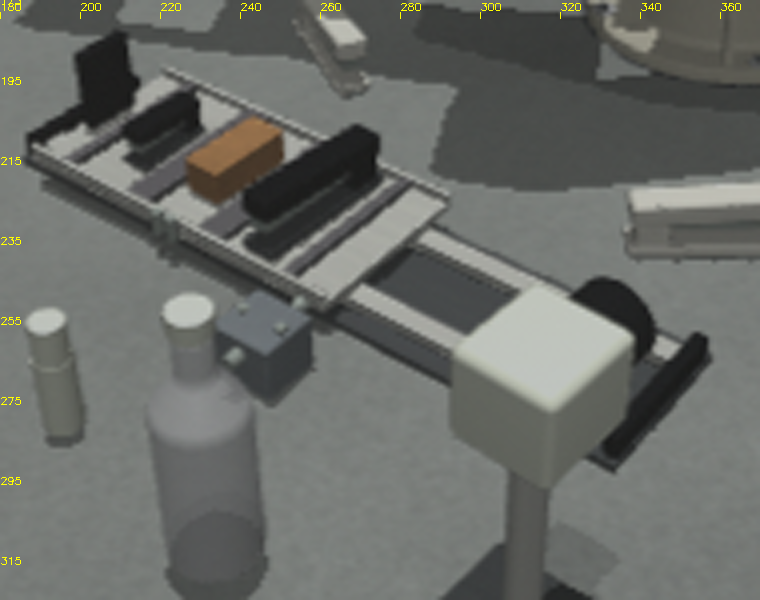

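```bash
python3 - <<'E'
from h import *
np.set_printoptions(precision=1,suppress=True)
cs,cc=cam('side'),cam('scene')
S=lambda x,y:ray('side',165+x/4,140+y/4,cs); C=lambda x,y:ray('scene',180+x/4,175+y/4,cc)
for n,s,c in [('handle_top',(593,41),(103,40)),('+y-x',(592,347),(448,198)),('+y+x',(427,315),(330,302)),('-y-x',(666,102),(168,70)),('-y+x',(518,75),(32,150)),
 ('rail-x',(503,595),(708,355)),('pintip',(419,297),(302,300)),('knob',(332,281),(233,355)),('stA',(404,263),(312,330)),
 ('stap+x top',(463,212),(255,215)),('stap-x top',(597,250),(368,132)),('boxmid',(553,185),(236,143)),('notch',(466,184),(163,235))]:
    P,g=tri(S(*s),C(*c)); print(n,P,'gap %.1f'%g)
print('base plate',[at_z('side',165+x/4,140+y/4,8,cs) for x,y in [(130,470),(235,507),(178,612),(66,572)]])
print('base scene',[at_z('scene',x/1.4286,y/1.4286,8,cc) for x,y in [(398,483),(443,517),(484,478)]])
print('head top side',[at_z('side',165+x/4,140+y/4,230,cs) for x,y in [(90,325),(171,352),(125,404),(43,392)]])
print('head top scene',[at_z('scene',180+x/4,175+y/4,230,cc) for x,y in [(540,285),(634,338),(552,412),(450,352)]])
print('lens',at_z('side',165+203/4,140+418/4,200,cs))
print('bottle top', at_z('side',165+155/4,140+197/4,190,cs))
E
```

```text
handle_top [ 480.8 -308.4   96.9] gap 4.1
+y-x [414.7 -19.4  26. ] gap 1.9
+y+x [557.3 -20.2  22.1] gap 0.9
-y-x [ 408.5 -315.8   29.3] gap 5.9
-y+x [ 554.7 -324.6   24.6] gap 1.7
rail-x [431.9 209.    3.8] gap 3.8
pintip [569.  -35.7  24.2] gap 0.8
knob [644.8 -30.9  30.5] gap 2.7
stA [586.1 -30.1  36.2] gap 46.5
stap+x top [547.8 -98.4  63. ] gap 12.1
stap-x top [427.5 -85.9  68.4] gap 4.8
boxmid [ 483.4 -167.7   53.2] gap 2.4
notch [ 566.1 -174.4   18.4] gap 6.8
base plate [array([745.2, 179.9,   8. ]), array([652.1, 190.1,   8. ]), array([660.7, 285.4,   8. ]), array([755.6, 276.6,   8. ])]
base scene [array([755.1, 181.9,   8. ]), array([763.7, 270.3,   8. ]), array([668.4, 285.4,   8. ])]
head top side [array([721.8, 201.2, 230. ]), array([660.2, 208.3, 230. ]), array([672.8, 254.9, 230. ]), array([728.3, 260. , 230. ])]
head top scene [array([668.3, 210.4, 230. ]), array([675. , 267.3, 230. ]), array([739.7, 261.5, 230. ]), array([734.3, 201.8, 230. ])]
lens [631.8 234.  200. ]
bottle top [746.5  48.6 190. ]
```

Side crop: handle top at (593,41), station pin tip at (419,297), lens at (203,418). The carrier holds the small black stapler, the box and the long black stapler (c1 530,245), so the choice is confirmed. The triangulated points fit the given sizes (carrier about 145×300, handle z 97).

```bash
cat >> h.py <<'E'
def plan(pos,yaw,n):
    s=r.sense(); p=s['eef_pos']; M=R.from_euler('xyz',s['tcp_rot']); T=R.from_euler('xyz',[np.pi,0,yaw])
    rv=(M.inv()*T).as_rotvec(); out=[]
    for i in range(n):
        Mi=M*R.from_rotvec(rv*i/n); t=Mi.inv().apply((np.array(pos)-p)/n)/40
        out.append(' '.join('%.3f'%v for v in [*t,*np.degrees(rv/n)]))
    print('at',p.round(1),s['tcp_rot'].round(3),'\n'+'\n'.join(out))
E
python3 -c "
from h import *
plan([481,-308,160],-.015,10)"
```

```text
at [ 266.5 -564.8  205.7] [-3.14   0.     0.441] 
0.759 -0.352 0.115 -0.007 0.002 2.612
0.742 -0.386 0.115 -0.007 0.002 2.612
0.724 -0.419 0.115 -0.007 0.002 2.612
0.704 -0.452 0.115 -0.007 0.002 2.612
0.683 -0.484 0.115 -0.007 0.002 2.612
0.660 -0.514 0.115 -0.007 0.002 2.612
0.636 -0.544 0.115 -0.007 0.002 2.612
0.610 -0.572 0.114 -0.007 0.002 2.612
0.584 -0.599 0.114 -0.007 0.002 2.612
0.556 -0.625 0.114 -0.007 0.002 2.612
```

>>> move_arm --series "-0.2 0.76 -0.35 0.115 0 0 2.6; -0.2 0.74 -0.39 0.115 0 0 2.6; -0.2 0.72 -0.42 0.115 0 0 2.6; -0.2 0.70 -0.45 0.115 0 0 2.6; -0.2 0.68 -0.48 0.115 0 0 2.6; -0.2 0.66 -0.51 0.115 0 0 2.6; -0.2 0.64 -0.54 0.115 0 0 2.6; -0.2 0.61 -0.57 0.115 0 0 2.6; -0.2 0.58 -0.60 0.115 0 0 2.6; -0.2 0.56 -0.63 0.115 0 0 2.6; -0.2 0 0 0 0 0 0" --grip_force 30

```text
clock: 1.48
eef_pos: [486.5, -300.3, 154.8]
tcp_rot: [-3.136, 0.005, -0.03]
contact_force: [0.4, -0.8, -0.9]
opening: 0.601
```

```bash
python3 - <<'E'
from h import *
import cv2
plan([481,-308,160],-.015,2); print(r.sense()['opening'])
c=cam('wrist'); f=vision.grab_frame('wrist')[:,:,::-1]; cv2.imwrite('pics/w1raw.png',f)
im=cv2.resize(f,(800,600),interpolation=cv2.INTER_CUBIC)
print(c, proj('wrist',[481,-308,97],c)*1.4286,proj('wrist',[483,-94,82],c)*1.4286)
cv2.imwrite('pics/w1.png',im)
E
```

```text
at [ 486.5 -300.3  154.8] [-3.136  0.005 -0.03 ] 
-0.067 0.098 -0.066 -0.149 0.147 -0.422
-0.067 0.098 -0.066 -0.149 0.147 -0.422
0.6011103868978671
({'fx': 325.19226210127806, 'fy': 325.19226210127806, 'cx': 288.0738551220852, 'cy': 203.0933293282895, 'position': array([ 568.51283281, -303.03730874,  321.43228392]), 'rotation': array([-0.33276067,  0.00551203, -1.5996299 ])}, array([[-0.02882914,  0.94480322,  0.32636753],
       [-0.99956916, -0.02544834, -0.01462475],
       [-0.005512  , -0.32664853,  0.94512981]])) [428.36454883 307.97429228] [ 98.8543403  302.18295477]
```

View pics/w1.png

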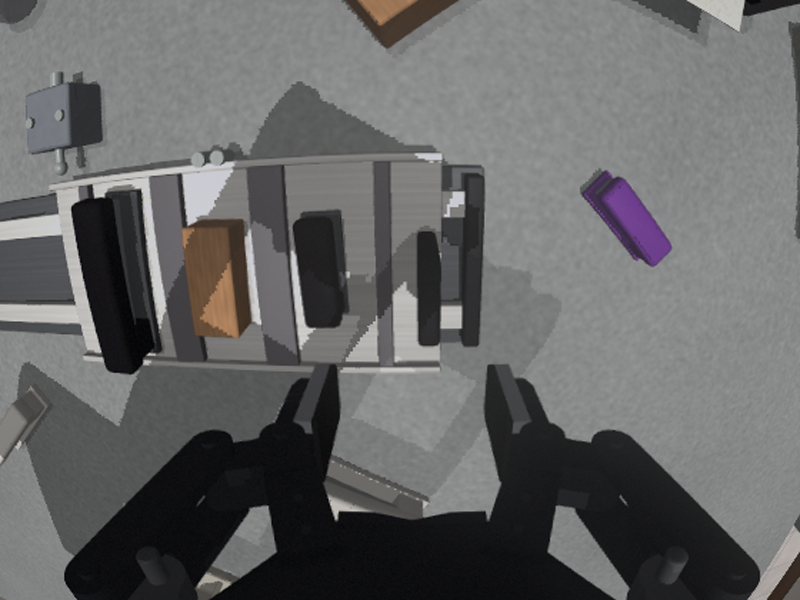

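```bash
python3 - <<'E'
from h import *
np.set_printoptions(precision=1,suppress=True)
c=cam('wrist')
W=lambda u,v,z:at_z('wrist',u/1.4286,v/1.4286,z,c)
for n,u,v,z in [('h+x',428,233,98),('h-x',429,344,98),('c-y+x',441,156,36),('c-y-x',440,371,36),('c+y+x',54,187,34),('c+y-x',85,358,34),('pegA',199,159,40),('pegB',217,157,40),('tip',62,172,30),('knob',57,75,36),('st1',100,82,44),('st2',100,146,30),('st3',26,94,44),
 ('sa',92,200,80),('sb',125,368,80)]: print(n,W(u,v,z))
E
```

```text
h+x [ 520.1 -309.4   98. ]
h-x [ 460.1 -308.9   98. ]
c-y+x [ 555.  -319.9   36. ]
c-y-x [ 408.8 -317.7   36. ]
c+y+x [560.2 -26.2  34. ]
c+y-x [414.9 -19.2  34. ]
pegA [ 563.6 -165.5   40. ]
pegB [ 563.4 -178.6   40. ]
tip [570.5 -33.7  30. ]
knob [645.5 -40.9  36. ]
st1 [628.3 -91.   44. ]
st2 [584.  -76.5  30. ]
st3 [637.1 -12.1  44. ]
sa [ 549.  -103.7   80. ]
sb [ 433.1 -101.2   80. ]
```

Wrist picture: handle top at (429,289), pegs at (208,158), pin tip at (62,172), long stapler at (110,285). The travel to the station is about 137 mm. Next I pinch the plate.

```bash
python3 -c "
from h import *
plan([484,-309,68],-.015,4)"
```

```text
at [ 485.9 -301.1  154.9] [-3.137  0.005 -0.03 ] 
-0.008 0.052 0.543 -0.069 0.077 -0.210
-0.008 0.052 0.543 -0.069 0.077 -0.210
-0.009 0.051 0.543 -0.069 0.077 -0.210
-0.010 0.050 0.543 -0.069 0.077 -0.210
```

>>> move_arm --series "-0.2 -0.01 0.13 0 0 0 0; -0.2 -0.01 0.06 0.3 0 0.2 -0.4; -0.2 -0.01 0 0.6 0 0 -0.4; -0.2 0 0 0.6 0 0 0; -0.2 0 0 0.5 0 0 0; -0.2 0 0 0.1 0 0 0; -0.2 0 0 0 0 0 0"

```text
clock: 2.4
eef_pos: [480.2, -313.8, 66.4]
tcp_rot: [-3.137, 0.002, -0.019]
contact_force: [-0.5, 0.1, -0.5]
opening: 0.598
```

```bash
python3 -c "
from h import *
plan([484,-309,68],-.015,1)"
```

```text
at [ 480.2 -313.8   66.4] [-3.137e+00  2.000e-03 -1.900e-02] 
0.094 -0.122 -0.040 -0.241 0.115 -0.215
```

>>> move_arm --series "-0.2 0.05 -0.1 0 0 0 0; 0.4 0 0 0 0 0 0; 1 0 0 0 0 0 0; 1 0 0 0 0 0 0; 1 0 0 0 0 0 0; 1 0 0 0 0 0 0; 1 0 0 0 0 0 0" --grip_force 40

```text
clock: 3.28
eef_pos: [483.3, -308.4, 68.5]
tcp_rot: [-3.136, -0.0, -0.019]
contact_force: [0.5, 0.9, -1.3]
opening: 0.115
```

>>> move_arm --series "1 0 -0.2 0 0 0 0; 1 0 -0.45 0 0 0 0; 1 0 -0.45 0 0 0 0; 1 0 -0.45 0 0 0 0; 1 0 -0.45 0 0 0 0; 1 0 -0.45 0 0 0 0; 1 0 -0.3 0 0 0 0; 1 0 -0.1 0 0 0 0; 1 0 0 0 0 0 0; 1 0 0 0 0 0 0"

```text
clock: 4.53
eef_pos: [485.9, -186.1, 68.5]
tcp_rot: [-3.137, -0.001, -0.018]
contact_force: [2.6, 0.1, -6.2]
opening: 0.12
```

>>> move_arm --series "1 0 -0.1 0 0 0 0; 1 0 -0.1 0 0 0 0; 1 0 0 0 0 0 0"

```text
clock: 4.9
eef_pos: [486.0, -182.1, 68.5]
tcp_rot: [3.141, -0.002, -0.018]
contact_force: [2.9, 2.2, -7.8]
opening: 0.12
```

```bash
python3 - <<'E'
from h import *
import cv2
print(r.sense()['eef_pos'])
c=cam('wrist'); f=vision.grab_frame('wrist')[:,:,::-1]; 
im=cv2.resize(f[20:180,100:330],None,fx=3.4,fy=3.4,interpolation=cv2.INTER_CUBIC)
cv2.imwrite('pics/w2.png',im)
E
```

```text
[ 486.02321374 -182.11527868   68.51518202]
```

View pics/w2.png

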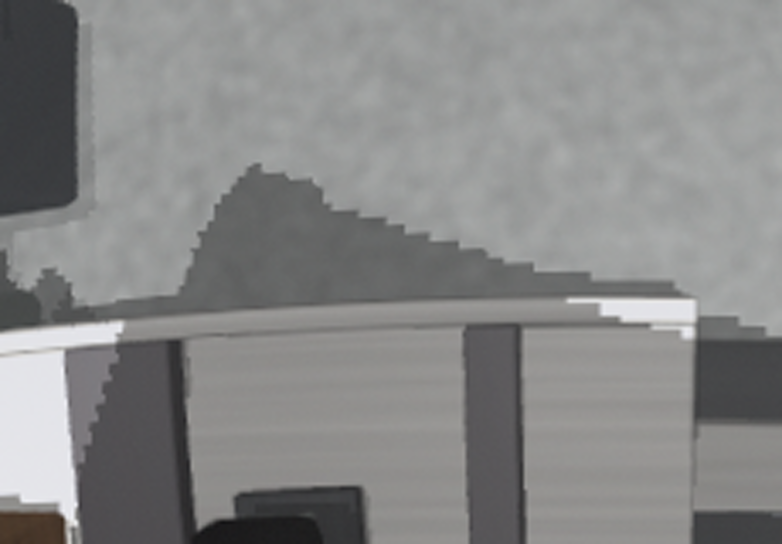

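The crop missed the notch; it shows only the station block's edge at top left. I'll go on by feel.

>>> move_arm --series "1 0 -0.15 0 0 0 0; 1 0 -0.1 0 0 0 0; 1 0 0 0 0 0 0"

```text
clock: 5.32
eef_pos: [486.2, -174.1, 68.5]
tcp_rot: [3.138, -0.002, -0.018]
contact_force: [2.6, 4.8, -6.0]
opening: 0.12
```

```bash
python3 - <<'E'
from h import *
import cv2
np.set_printoptions(precision=1,suppress=True)
c=cam('wrist'); f=vision.grab_frame('wrist')[:,:,::-1]; print(c[0]['position'],c[0]['rotation'])
g=vision.grab_frame('side')[:,:,::-1]
cv2.imwrite('pics/w3raw.png',f);cv2.imwrite('pics/s3raw.png',g)
a=cv2.resize(f[20:170,0:200],None,fx=4,fy=4,interpolation=cv2.INTER_CUBIC)[:, :800]
b=cv2.resize(g[170:270,230:350],None,fx=4,fy=4,interpolation=cv2.INTER_CUBIC)
cv2.imwrite('pics/w3.png',a); cv2.imwrite('pics/s3.png',b); print(proj('side',[570,-34,30]),proj('wrist',[570,-34,30],c))
np.savez('w3.npz',p=c[0]['position'],M=c[1])
E
```

```text
[ 567.  -174.4  235.8] [-0.3 -0.  -1.6]
[269.2 213.6] [ 89.1 109.6]
```

View pics/w3.png

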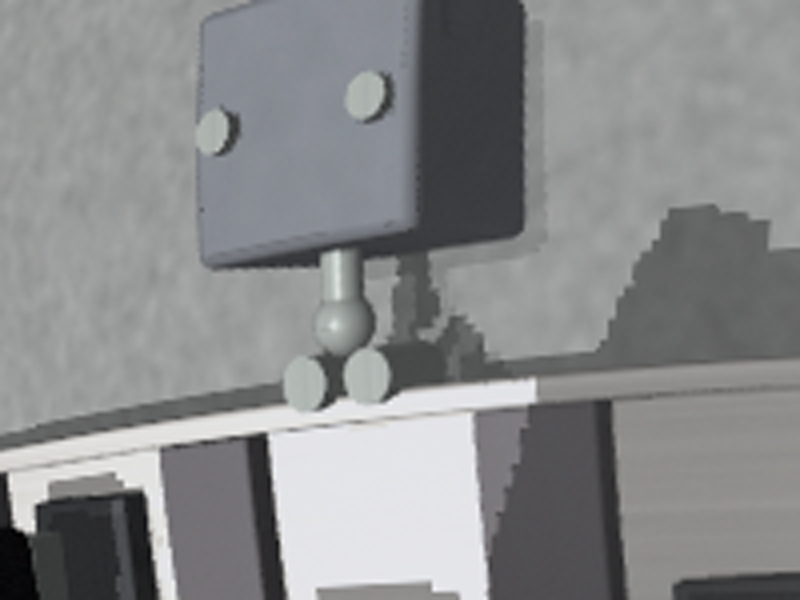

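```bash
python3 - <<'E'
from h import *
np.set_printoptions(precision=1,suppress=True)
c=cam('wrist')
W=lambda u,v,z:at_z('wrist',u/4,20+v/4,z,c)
print('tip',W(345,325,30),'rod',W(342,270,30))
for z in (34,38,42,46): print(z,W(305,384,z),W(368,377,z))
print('st z44',W(205,262,44),W(415,235,44),W(203,18,44),W(420,-8,44))
E
```

```text
tip [576.3 -31.8  30. ] rod [586.3 -31.9  30. ]
34 [566.9 -24.3  34. ] [566.4 -38.8  34. ]
38 [566.9 -27.3  38. ] [566.4 -41.5  38. ]
42 [566.9 -30.3  42. ] [566.4 -44.1  42. ]
46 [566.9 -33.2  46. ] [566.4 -46.8  46. ]
st z44 [591.6 -10.3  44. ] [588.6 -56.9  44. ] [636.6 -10.5  44. ] [629.6 -58.5  44. ]
```

Pin tip at (345,325), peg tops at (305,384) and (368,377), so the pin sits nearly in the notch. The +y pull says it is drawing in, so I release and re-measure.

>>> move_arm --series "0.4 0 0 0 0 0 0; 0.4 0 0 0 0 0 0; 0.4 0 0 0 0 0 0; 0.4 0 0 0 0 0 0"

```text
clock: 5.92
eef_pos: [486.5, -174.0, 69.7]
tcp_rot: [3.138, -0.002, -0.017]
contact_force: [0.2, -0.6, 0.2]
opening: 0.299
```

```bash
python3 - <<'E'
from h import *
import cv2
print(r.sense()['eef_pos'],r.sense()['opening'])
f=vision.grab_frame('wrist')[:,:,::-1]; cv2.imwrite('pics/w4raw.png',f)
o=cv2.imread('pics/w3raw.png')
# shift of carrier features (floor strip) vs station block between the two pictures
for n,(x0,x1,y0,y1) in {'station':(48,105,25,85),'pegs':(70,100,108,123),'floor':(0,155,128,165)}.items():
    t=cv2.resize(o[y0:y1,x0:x1],None,fx=4,fy=4); s=cv2.resize(f[y0-8:y1+8,max(0,x0-8):x1+8],None,fx=4,fy=4)
    m=cv2.minMaxLoc(cv2.matchTemplate(s,t,cv2.TM_CCOEFF_NORMED)); print(n,m[1],m[3][0]/4-min(8,x0),m[3][1]/4-8)
cv2.imwrite('pics/w4.png',cv2.resize(f[20:170,0:200],None,fx=4,fy=4,interpolation=cv2.INTER_CUBIC))
E
```

```text
[ 486.45292471 -174.02788698   69.69512762] 0.2993684534450544
station 0.9911695718765259 1.25 0.25
pegs 0.9903997778892517 0.75 0.0
floor 0.9973416328430176 0.75 0.0
```

>>> move_arm --series "0.4 0 0 -0.3 0 0 0; 0.4 0 0 -0.7 0 0 0; 0.4 0 0 -0.8 0 0 0; 0 0 -0.3 -0.6 0 0 0; -0.5 0 -0.8 -0.2 0 0 0; -0.5 0 -1 0 0 0 0; -0.5 0 -1 0 0 0 0; -0.5 0 -1 0 0 0 0; -0.5 0 -0.8 0 0 0 0; -0.5 0 -0.3 0 0 0 0; -0.5 0 0 0 0 0 0; -0.5 0 0 0 0 0 0"

```text
clock: 7.48
eef_pos: [491.9, 38.5, 185.5]
tcp_rot: [3.137, -0.011, -0.019]
contact_force: [-0.7, -0.1, 0.1]
opening: 0.747
```

```bash
python3 - <<'E'
from h import *
import cv2
print(r.sense()['eef_pos'],r.sense()['tcp_rot'],r.sense()['opening'])
c=cam('wrist'); f=vision.grab_frame('wrist')[:,:,::-1]; cv2.imwrite('pics/w5raw.png',f)
cv2.imwrite('pics/w5.png',cv2.resize(f,(800,600),interpolation=cv2.INTER_CUBIC))
print(proj('wrist',[487,41,76],c)*1.4286, c[0]['position'])
E
```

```text
[491.88286158  38.5323463  185.52643131] [ 3.1368068  -0.01107691 -0.01856835] 0.7469645044822686
[407.81860847 279.98587382] [571.1865689   38.40795205 353.51499177]
```

View pics/w5.png

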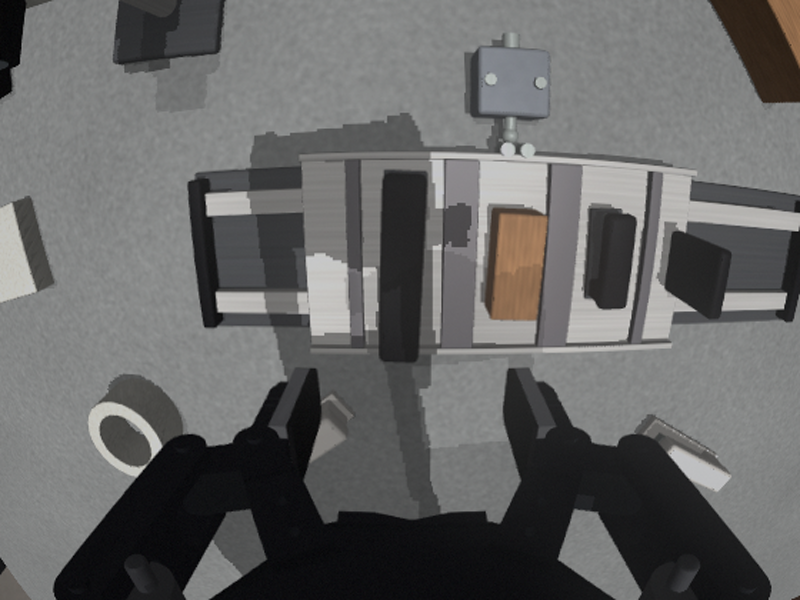

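```bash
python3 - <<'E'
import cv2
a=cv2.imread('pics/w5raw.png')[15:120,320:400]; b=cv2.imread('pics/w4raw.png')[20:125,45:125]
k=dict(fx=5,fy=5,interpolation=cv2.INTER_CUBIC)
cv2.imwrite('pics/w6.png',cv2.hconcat([cv2.resize(a,None,**k),cv2.resize(b,None,**k)]))
E
```

```text
(no output)
```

View pics/w6.png

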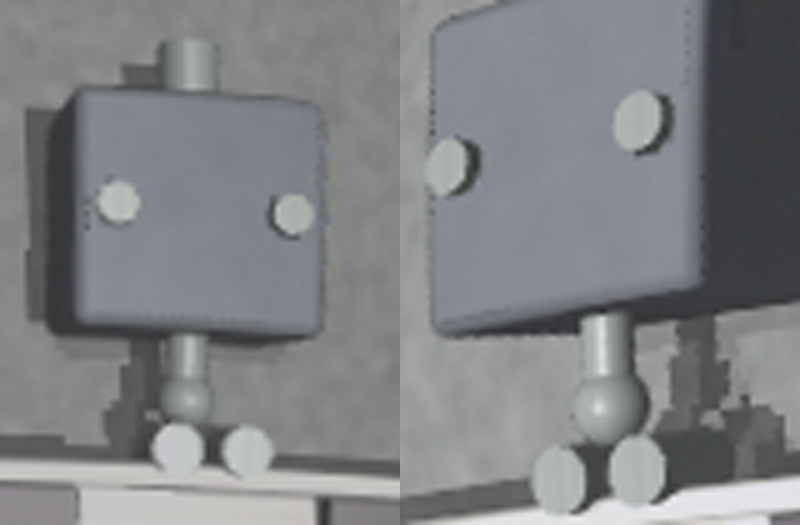

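```bash
python3 - <<'E'
from h import *
np.set_printoptions(precision=1,suppress=True)
B=cam('wrist'); d=np.load('w3.npz'); A=(dict(B[0],position=d['p']+[.3,0.1,1.2]),d['M'])
a=lambda u,v:ray('wrist',45+u/5,20+v/5,A); b=lambda u,v:ray('wrist',320+u/5,15+v/5,B)
for n,p,q in [('peg+y',(160,480),(180,450)),('peg-y',(238,470),(248,451)),('tip',(211,402),(186,398)),('screw1',(53,167),(119,201)),('screw2',(242,122),(293,214)),('stc1',(38,330),(78,328)),('stc2',(298,285),(320,330))]:
    P,g=tri(a(*p),b(*q)); print(n,P,'gap %.1f'%g)
E
```

```text
peg+y [566.9 -28.5  39.9] gap 0.4
peg-y [566.8 -42.3  39.5] gap 0.1
tip [577.2 -31.9  29.8] gap 0.1
screw1 [614.3 -15.9  45.4] gap 0.4
screw2 [613.5 -49.7  45.6] gap 0.2
stc1 [590.9  -8.5  41.4] gap 1.8
stc2 [590.8 -55.9  42.3] gap 1.0
```

Left: pegs (180,450) and (248,451), pin tip (186,398). Triangulated, the notch is at y −35.4 and the pin at −31.9, so the pin has passed the first peg but the carrier is still 3.5 mm short. I go back, pinch and move it the rest.

>>> move_arm --series "-0.5 0 0.4 0 0 0 0; -0.3 0 0.9 0 0 0 0; 0 0 1 0 0 0 0; 0.3 0 1 0 0 0 0; 0.4 0 1 0 0 0 0; 0.4 0 0.6 0 0 0 0; 0.4 0 0.2 0 0 0 0; 0.4 0 0 0 0 0 0; 0.4 0 0 0 0 0 0"

```text
clock: 8.65
eef_pos: [484.3, -181.7, 186.3]
tcp_rot: [3.135, -0.01, -0.026]
contact_force: [0.5, 0.6, 0.4]
opening: 0.3
```

```bash
python3 -c "
from h import *
plan([486,-174.5,120],-.018,1); plan([486,-174.5,68.5],-.018,4)"
```

```text
at [ 484.3 -181.7  186.3] [ 3.135 -0.01  -0.026] 
0.022 -0.190 1.656 0.364 -0.557 -0.433
at [ 484.3 -181.7  186.3] [ 3.135 -0.01  -0.026] 
0.002 -0.050 0.736 0.091 -0.139 -0.108
0.004 -0.048 0.736 0.091 -0.139 -0.108
0.006 -0.047 0.736 0.091 -0.139 -0.108
0.008 -0.046 0.736 0.091 -0.139 -0.108
```

>>> move_arm --series "0.4 0.04 -0.1 0 0.36 -0.5 -0.4; 0.4 0 -0.06 0.5 0 0 0; 0.4 0 0 0.6 0 0 0; 0.4 0 0 0.5 0 0 0; 0.4 0 0 0 0 0 0; 0.4 0 0 0 0 0 0"

```text
clock: 9.4
eef_pos: [488.4, -170.2, 122.1]
tcp_rot: [-3.14, -0.001, -0.011]
contact_force: [0.5, -0.2, 0.7]
opening: 0.3
```

>>> move_arm --series "0.4 -0.05 0.1 0 0 0 -0.4; 0.4 0 0 0 0 0 0; 0.4 0 0 0.3 0 0 0; 0.4 0 0 0.5 0 0 0; 0.4 0 0 0.4 0 0 0; 0.4 0 0 0 0 0 0; 0.4 0 0 0 0 0 0"

```text
clock: 10.28
eef_pos: [487.7, -174.9, 73.5]
tcp_rot: [-3.141, -0.004, -0.003]
contact_force: [0.2, -0.1, 1.2]
opening: 0.305
```

Now pinch.

>>> move_arm --series "0.4 0 0 0.1 0 0 0; 1 0 0 0 0 0 0; 1 0 0 0 0 0 0; 1 0 0 0 0 0 0; 1 0 0 0 0 0 0"

```text
clock: 10.9
eef_pos: [488.0, -174.7, 69.9]
tcp_rot: [-3.141, -0.006, -0.004]
contact_force: [0.6, -0.2, -3.9]
opening: 0.119
```

>>> move_arm --series "1 0 -0.07 0 0 0 0; 1 0 0 0 0 0 0; 1 0 0 0 0 0 0"

```text
clock: 11.28
eef_pos: [488.1, -170.6, 70.0]
tcp_rot: [-3.139, -0.006, -0.005]
contact_force: [0.6, 1.5, -1.7]
opening: 0.119
```

>>> move_arm --series "0.4 0 0 0 0 0 0; 0.4 0 0 0 0 0 0; 0.4 0 0 0 0 0 0; 0.4 0 0 0 0 0 0; 0.4 0 0 -0.2 0 0 0; 0.4 0 0 -0.8 0 0 0; 0.4 0 0 -0.9 0 0 0; 0.2 0 0 -0.8 0 0 0; 0 0 -0.4 -0.3 0 0 0; -0.5 0 -0.8 0 0 0 0; -0.5 0 -1 0 0 0 0; -0.5 0 -1 0 0 0 0; -0.5 0 -0.9 0 0 0 0; -0.5 0 -0.6 0 0 0 0; -0.5 0 -0.3 0 0 0 0; -0.5 0 0 0 0 0 0; -0.5 0 0 0 0 0 0"

```text
clock: 13.4
eef_pos: [484.7, 39.4, 193.6]
tcp_rot: [-3.139, -0.003, -0.005]
contact_force: [0.2, -0.8, 0.5]
opening: 0.753
```

```bash
python3 - <<'E'
from h import *
import cv2
np.set_printoptions(precision=1,suppress=True)
print(r.sense()['eef_pos'],r.sense()['tcp_rot'])
c=cam('wrist'); f=vision.grab_frame('wrist')[:,:,::-1]; cv2.imwrite('pics/w7raw.png',f)
s=proj('wrist',[577,-32,30],c); m=proj('wrist',[484,43,60],c); print(s,m)
k=dict(interpolation=cv2.INTER_CUBIC)
x,y=int(s[0])-40,max(0,int(s[1])-50); a=f[y:y+75,x:x+80]
X,Y=int(m[0])-50,int(m[1])-80; b=f[Y:Y+150,X:X+100]
print('left origin',x,y,'k5; right origin',X,Y,'k4')
A=np.zeros((600,400,3),np.uint8); A[:375]=cv2.resize(a,None,fx=5,fy=5,**k)
cv2.imwrite('pics/w7.png',cv2.hconcat([A,cv2.resize(b,(400,600),**k)]))
E
```

```text
[484.7  39.4 193.6] [-3.1 -0.  -0. ]
[359.3  87.6] [285.2 183.4]
left origin 319 37 k5; right origin 235 103 k4
```

View pics/w7.png

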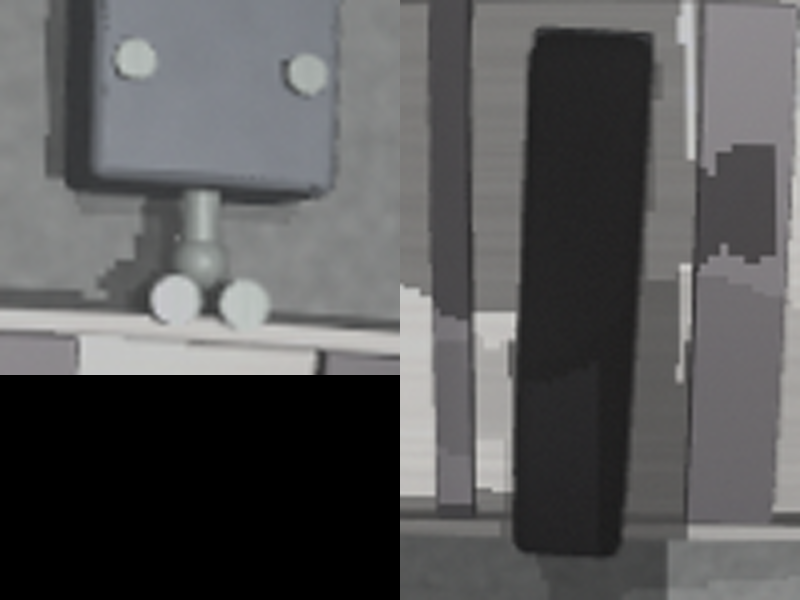

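```bash
python3 - <<'E'
from h import *
np.set_printoptions(precision=1,suppress=True)
c=cam('wrist')
a=lambda u,v,z:at_z('wrist',319+u/5,37+v/5,z,c); b=lambda u,v,z:at_z('wrist',235+(u-400)/4,103+v/4,z,c)
print('pegs',a(176,300,39.7),a(244,303,39.7),'tip',a(202,259,30),'screws',a(136,59,45.5),a(307,74,45.5))
for u,v in [(532,60),(645,60),(518,500),(626,500)]: print(b(u,v,78))
print(b(568,552,75),b(592,32,75))
plan([486,44,100],-.018,1)
E
```

```text
pegs [567.1 -25.1  39.7] [567.1 -38.9  39.7] tip [575.8 -32.3  30. ] screws [614.3 -15.8  45.5] [613.6 -49.8  45.5]
[547.7  57.2  78. ]
[547.5  32.8  78. ]
[445.4  62.6  78. ]
[445.3  37.   78. ]
[430.4  51.1  75. ] [553.6  44.2  75. ]
at [484.7  39.2 193.6] [-3.1 -0.  -0. ] 
0.025 -0.114 2.340 -0.135 -0.148 0.736
```

Carrier seated: notch y −32.0 against pin −32.3. Stapler measured at about (491, 47.6), yaw −0.047. Next is the grasp.

```bash
python3 -c "
from h import *
plan([491,47.6,110],-.047,4)"
```

```text
at [484.7  39.2 193.6] [-3.139e+00 -3.000e-03 -5.000e-03] 
0.038 -0.051 0.523 -0.034 -0.037 0.599
0.037 -0.052 0.523 -0.034 -0.037 0.599
0.037 -0.053 0.522 -0.034 -0.037 0.599
0.037 -0.053 0.522 -0.034 -0.037 0.599
```

>>> move_arm --series "-0.15 0.04 -0.05 0.4 0 0 0.6; -0.15 0.04 -0.05 0.5 0 0 0.6; -0.15 0.04 -0.05 0.5 0 -0.1 0.6; -0.15 0.03 -0.05 0.4 0 -0.1 0.6; -0.15 0 0 0 0 0 0; -0.15 0 0 0 0 0 0"

```text
clock: 14.2
eef_pos: [491.0, 44.8, 116.1]
tcp_rot: [-3.14, 0.002, -0.055]
contact_force: [1.2, 0.3, -0.1]
opening: 0.574
```

```bash
python3 -c "
from h import *
plan([491,47.6,46],-.047,3)"
```

```text
at [491.   44.8 116.1] [-3.14e+00  2.00e-03 -5.50e-02] 
0.000 -0.022 0.585 -0.036 0.047 -0.152
-0.000 -0.023 0.585 -0.036 0.047 -0.152
-0.001 -0.023 0.585 -0.036 0.047 -0.152
```

>>> move_arm --series "-0.15 0 -0.06 0.2 0 0.1 -0.4; -0.15 0 0 0.5 0 0 0; -0.15 0 0 0.5 0 0 0; -0.15 0 0 0.4 0 0 0; -0.15 0 0 0.05 0 0 0; -0.15 0 0 0 0 0 0"

```text
clock: 14.95
eef_pos: [493.8, 48.1, 50.4]
tcp_rot: [-3.139, -0.006, -0.046]
contact_force: [0.3, 0.3, 0.6]
opening: 0.574
```

>>> move_arm --series "-0.15 -0.05 0 0.1 0 0.3 0; -0.15 0 0 0 0 0 0; 0.4 0 0 0 0 0 0; 1 0 0 0 0 0 0; 1 0 0 0 0 0 0; 1 0 0 0 0 0 0; 1 0 0 0 0 0 0" --grip_force 50

```text
clock: 15.82
eef_pos: [492.7, 48.5, 47.9]
tcp_rot: [-3.138, -0.015, -0.046]
contact_force: [-1.1, 0.1, -0.1]
opening: 0.283
```

```bash
python3 -c "
from h import *
s=r.sense(); np.savez('grip.npz',p=s['eef_pos'],e=s['tcp_rot']); print(s['eef_pos'],s['tcp_rot'])"
```

```text
[492.685856    48.48849112  47.85183064] [-3.13809663 -0.0145541  -0.04608658]
```

>>> move_arm --series "1 0 0 -0.1 0 0 0; 1 0 0 -0.3 0 0 0; 1 0 0 -0.5 0 0 0; 1 0 0 -0.6 0 0 0; 1 0 0 -0.7 0 0 0; 1 0 0 -0.7 0 0 0; 1 0 0 -0.4 0 0 0; 1 0 0 -0.1 0 0 0; 1 0 0 0 0 0 0; 1 0 0 0 0 0 0"

```text
clock: 17.08
eef_pos: [489.3, 47.7, 191.6]
tcp_rot: [-3.139, -0.015, -0.046]
contact_force: [-0.4, -0.3, -2.5]
opening: 0.291
```

```bash
python3 - <<'E'
from h import *
np.set_printoptions(precision=1,suppress=True)
cs,cc=cam('side'),cam('scene')
S=lambda x,y:ray('side',165+x/4,140+y/4,cs); C=lambda x,y:ray('scene',180+x/4,175+y/4,cc)
for s,c in [((90,325),(450,352)),((171,352),(540,285)),((125,404),(634,338)),((43,392),(552,412))]: print('alt1',tri(S(*s),C(*c)))
for s,c in [((90,325),(450,352))]: pass
# base plate, corner pairs
c2=lambda x,y:ray('scene',x/1.4286,y/1.4286,cc)
for s,c in [((130,470),(398,483)),((178,612),(484,478)),((66,572),(443,517))]: print('base',tri(S(*s),c2(*c)))
plan([515,251,193],1.47,10)
E
```

```text
alt1 (array([726.3, 195.9, 221.2]), np.float64(0.9506498346468989))
alt1 (array([662.3, 206.1, 224.8]), np.float64(2.1857736721624588))
alt1 (array([671.9, 261.3, 230.1]), np.float64(10.968530598131892))
alt1 (array([732.3, 256.5, 222.1]), np.float64(2.135168486871309))
base (array([749.2, 176.3,  -1.4]), np.float64(2.6390915265073107))
base (array([663.2, 282.8,   0.8]), np.float64(0.9932684411419083))
base (array([759.5, 270.1,  -0.7]), np.float64(4.884380530048019))
at [489.3  47.7 191.6] [-3.1 -0.  -0. ] 
0.041 -0.511 -0.001 0.050 -0.081 -8.685
0.117 -0.499 -0.001 0.050 -0.081 -8.685
0.191 -0.475 -0.001 0.050 -0.081 -8.685
0.261 -0.441 -0.001 0.050 -0.081 -8.685
0.325 -0.396 -0.001 0.050 -0.081 -8.685
0.381 -0.343 -0.001 0.050 -0.081 -8.685
0.428 -0.281 -0.001 0.050 -0.081 -8.685
0.466 -0.214 -0.002 0.050 -0.081 -8.685
0.493 -0.141 -0.002 0.050 -0.081 -8.685
0.508 -0.065 -0.003 0.050 -0.081 -8.685
```

>>> move_arm --series "1 0.04 -0.51 0 0 0 -8.7; 1 0.12 -0.5 0 0 0 -8.7; 1 0.19 -0.48 0 0 0 -8.7; 1 0.26 -0.44 0 0 0 -8.7; 1 0.33 -0.4 0 0 0 -8.7; 1 0.38 -0.34 0 0 0 -8.7; 1 0.43 -0.28 0 0 0 -8.7; 1 0.46 -0.21 0 0 0 -8.7; 1 0.4 -0.14 0 0 0 -8; 1 0.3 -0.06 0 0 0 -4; 1 0 0 0 0 0 0; 1 0 0 0 0 0 0"

```text
clock: 18.58
eef_pos: [502.7, 243.5, 180.5]
tcp_rot: [-3.139, 0.005, 1.423]
contact_force: [-0.1, -0.5, -1.4]
opening: 0.291
```

```bash
python3 - <<'E'
from h import *
import cv2
print(r.sense()['eef_pos'],r.sense()['tcp_rot'],r.sense()['opening'])
c=cam('wrist'); f=vision.grab_frame('wrist')[:,:,::-1]; cv2.imwrite('pics/w8raw.png',f)
g=vision.grab_frame('side')[:,:,::-1]; cv2.imwrite('pics/s8raw.png',g)
h=vision.grab_frame('scene')[:,:,::-1]; cv2.imwrite('pics/c8raw.png',h)
k=dict(interpolation=cv2.INTER_CUBIC)
print('lens',proj('wrist',[637,237,200],c),'side',proj('side',[515,251,200]),proj('scene',[515,251,200]))
im=np.zeros((600,800,3),np.uint8)
a=f[120:270,0:560] if 0 else f
im[:300,:400]=cv2.resize(f,(400,300),**k)
im[:300,400:]=cv2.resize(h[150:300,240:440],(400,300),**k)
im[300:,:]=cv2.resize(g[200:275,140:340],(800,300),**k)
cv2.imwrite('pics/m8.png',im)
E
```

```text
[502.71597063 243.51958946 180.4667624 ] [-3.13864052  0.00495606  1.42299416] 0.2912597787020883
lens [514.07234831 234.98966446] side [255.61624482 259.53750292] [366.04013617 227.20045244]
```

View pics/m8.png

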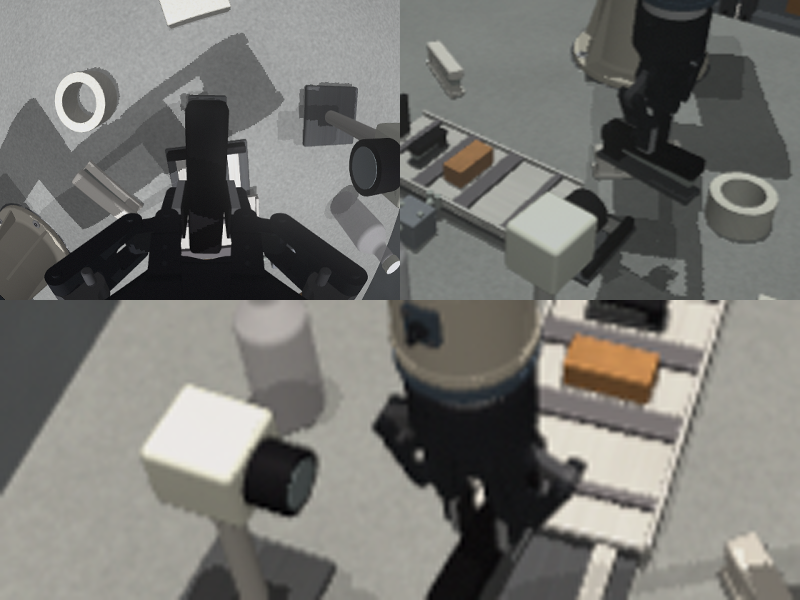

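Wrist part: lens face centre at (364,168), base plate (303–357, 84–147), stapler from (206,97) to (207,251). Side part: lens face centre at (300,480). The goods are still in the carrier.

```bash
python3 - <<'E'
from h import *
import cv2
np.set_printoptions(precision=1,suppress=True)
cs,cc,cw=cam('side'),cam('scene'),cam('wrist'); k=1.4
P,g=tri(ray('side',215.2,245,cs),ray('wrist',364*k,168*k,cw)); print('lens tri',P,g,'wrist z200',at_z('wrist',364*k,168*k,200,cw),'side z200',at_z('side',215.2,245,200,cs))
for z in (8,12):
  Q=np.array([at_z('wrist',u*k,v*k,z,cw)[:2] for u,v in [(303,86),(355,84),(357,143),(303,147)]]); print(z,Q,Q.mean(0))
s=r.sense(); M=R.from_euler('xyz',s['tcp_rot'])
for n,u,v in [('far',206,97),('far top',207,102),('near',207,251)]:
  for h in (-19,-5,8,28): 
    o,d=ray('wrist',u*k,v*k,cw); a=M.inv().apply(o-s['eef_pos']); b=M.inv().apply(d); t=(-h-a[2])/b[2]; print(n,h,a+t*b)
f=cv2.imread('pics/w8raw.png'); a=cv2.resize(f[90:370,170:420],None,fx=2,fy=2,interpolation=cv2.INTER_CUBIC)
# brighten dark range to see the stapler's edges
b=np.clip(a.astype(float)*4,0,255).astype(np.uint8); h=cv2.imread('pics/c8raw.png')[190:270,300:420]; h=np.clip(cv2.resize(h,None,fx=2.4,fy=2.4,interpolation=cv2.INTER_CUBIC).astype(float)*3,0,255).astype(np.uint8)
l=cv2.resize(f[170:300,400:560],None,fx=1.875,fy=1.875,interpolation=cv2.INTER_CUBIC)
im=np.zeros((600,800,3),np.uint8); im[:560,:500]=b; im[:h.shape[0],500:500+h.shape[1]]=h; im[200:200+l.shape[0],500:500+l.shape[1]]=l
cv2.imwrite('pics/m9.png',im)
E
```

```text
lens tri [630.8 239.1 204.3] 1.1808894405235748 wrist z200 [634.  237.2 200. ] side z200 [632.6 235.9 200. ]
8 [[657.8 284.3]
 [758.3 281.6]
 [765.9 175.5]
 [654.  184.6]] [709.  231.5]
12 [[656.1 284.8]
 [755.5 282.2]
 [762.9 177.3]
 [652.3 186.2]] [706.7 232.6]
far -19 [60.7 -1.5 19. ]
far -5 [62.4 -1.5  5. ]
far 8 [64.  -1.6 -8. ]
far 28 [ 66.4  -1.6 -28. ]
far top -19 [56.6 -0.7 19. ]
far top -5 [58.6 -0.8  5. ]
far top 8 [60.5 -0.9 -8. ]
far top 28 [ 63.3  -1.  -28. ]
near -19 [-102.1   -0.2   19. ]
near -5 [-88.1  -0.3   5. ]
near 8 [-75.2  -0.4  -8. ]
near 28 [-55.3  -0.6 -28. ]
```

```bash
cat > fin.py <<'E'
from h import *
def go(pos,yaw):
    s=r.sense(); p=s['eef_pos']; M=R.from_euler('xyz',s['tcp_rot']); e=np.load('grip.npz')['e']
    T=R.from_euler('z',yaw-e[2])*R.from_euler('xyz',e)
    print('at',p.round(1),'err',(np.array(pos)-p).round(1),'shift',(M.inv().apply(np.array(pos)-p)/40).round(3),'turn',np.degrees((M.inv()*T).as_rotvec()).round(2))
E
python3 -c "
from fin import *
go([515.6,249,192.9],1.471)"
```

```text
at [503.  243.5 180.9] err [12.6  5.5 12. ] shift [ 0.182  0.291 -0.301] turn [ 0.08  1.08 -2.74]
```

>>> move_arm --series "1 0.06 0.1 -0.1 0 0.4 -0.9; 1 0.06 0.1 -0.1 0 0.4 -0.9; 1 0.04 0.06 -0.08 0 0.2 -0.6; 1 0 0 0 0 0 0; 1 0 0 0 0 0 0"

```text
clock: 19.35
eef_pos: [515.6, 248.1, 193.6]
tcp_rot: [-3.141, -0.015, 1.466]
contact_force: [0.0, -0.2, -2.1]
opening: 0.287
```

```bash
python3 - <<'E'
from fin import *
import cv2
go([515.6,249,192.9],1.471); print(r.sense()['tcp_rot'],r.sense()['contact_force'])
k=dict(interpolation=cv2.INTER_CUBIC)
f=vision.grab_frame('wrist')[:,:,::-1]; g=vision.grab_frame('side')[:,:,::-1]; h=vision.grab_frame('scene')[:,:,::-1]
c=cam('wrist'); l=proj('wrist',[634,237,200],c); x,y=int(l[0])-50,int(l[1])-120; x=min(x,460); print('wrist crop',x,y)
A=cv2.resize(f[y:y+150,x:x+100],(400,600),**k)
B=np.clip(cv2.resize(f[100:400,190:390],(400,600),**k).astype(float)*3,0,255).astype(np.uint8)[:300] 
C=np.clip(cv2.resize(h[190:265,320:420],(400,300),**k).astype(float)*3,0,255).astype(np.uint8)
im=np.zeros((600,800,3),np.uint8); im[:,:400]=A; im[:300,400:]=B; im[300:,400:]=C
cv2.imwrite('pics/m10.png',im)
E
```

```text
at [515.6 248.1 193.6] err [-0.   0.9 -0.7] shift [ 0.023 -0.003  0.017] turn [ 0.15 -0.03 -0.28]
[-3.14065555 -0.01500456  1.46608945] [ 1.48150418e-03 -1.72842892e-01 -2.14797019e+00]
wrist crop 430 124
```

View pics/m10.png

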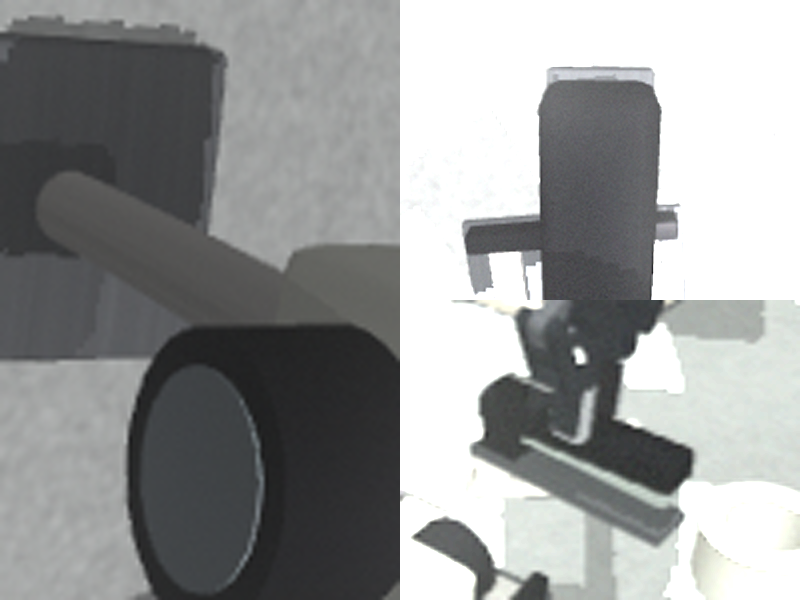

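```bash
python3 - <<'E'
from fin import *
np.set_printoptions(precision=1,suppress=True)
cs,cc,cw=cam('side'),cam('scene'),cam('wrist')
W=lambda u,v:(430+u/4,124+v/4)
print('lens z200',at_z('wrist',*W(200,477),200,cw),'tri',tri(ray('side',215.2,245,cs),ray('wrist',*W(200,477),cw)))
print('rim top/bot col',at_z('wrist',*W(200,365),222,cw),at_z('wrist',*W(200,595),180,cw))
print('post foot',at_z('wrist',*W(68,208),10,cw))
C=lambda u,v,z:at_z('scene',320+(u-400)/4,190+(v-300)/4,z,cc)
a,b=C(662,545,173.7),C(474,457,173.7); print('base edge',a,b,'len',np.linalg.norm(a-b),'mid',(a+b)/2,'yaw',np.arctan2(*(a-b)[[0,1]]))
print('base end top +x', at_z('wrist',290,134,173.7+8,cw))
E
```

```text
lens z200 [633.4 238.1 200. ] tri (array([630.3, 240. , 205.1]), np.float64(1.7545744130650947))
rim top/bot col [616.1 266.8 222. ] [651.3 202.  180. ]
post foot [704.1 230.1  10. ]
base edge [535.4 310.8 173.7] [526.8 189.8 173.7] len 121.25895935922354 mid [531.1 250.3 173.7] yaw 0.07076383004736532
base end top +x [521.4 310.5 181.7]
```

>>> move_arm --series "1 0.025 0.015 0.015 0 0 -0.2; 1 0 0 0 0 0 0; 1 0 0 0 0 0 0; 1 0 0 0 0 0 0"

```text
clock: 20.0
eef_pos: [516.0, 249.1, 192.6]
tcp_rot: [-3.14, -0.015, 1.47]
contact_force: [-0.4, 0.7, -3.4]
opening: 0.287
```

```bash
python3 - <<'E'
from fin import *
go([516.2,249.2,192.9],1.468); s=r.sense(); print(s['clock'],s['opening'],s['contact_force'],abs(s['qvel']).max())
r.sign_off()
E
```

```text
at [516.  249.1 192.6] err [0.2 0.1 0.3] shift [ 0.003  0.006 -0.008] turn [ 0.11 -0.    0.12]
20.0 0.2865937751159734 [-0.43486803  0.71476827 -3.35236162] 0.001554975503171493
the job is handed in; nothing more can be done
```

I pushed the carrier into its station, picked out the long black stapler, and handed the job in at 20.0 s with the stapler held in front of the inspection camera.

- **Carrier:** the first push stopped 3.5 mm short of the pin. I pinched the push plate again and moved it the rest. Measured after release, the notch was at y = −32.0 mm and the pin at −32.3 mm. I did not measure this again after lifting the stapler, but the lift was straight up with almost no side force. Later pictures still showed the box and the mini stapler in the carrier.
- **Stapler:** it is gripped across its top arm. The arm is within 0.5 mm and 0.2° of the pose I aimed for, and it was still at hand-in.
- **Where the checks disagreed:**
  - The lens came out at x = 630 to 641 mm depending on the method; I used 635.5.
  - Two-camera triangulation put the lens at 204 to 205 mm high. I used the given 200 mm.
  - The camera's heading came out mostly between −0.08 and −0.13 rad, with a few coarse readings outside that; I used about −0.1.
  - I placed the stapler's middle along its length to about 3 mm.

So the stapler's true position at the view point is probably within about 5 mm and 2°.

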